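# Level and lock the circuit board in its service frame

## Robot

A 6-joint arm with a two-finger parallel gripper is mounted at the origin on the work surface. World frame = base frame: x ahead of the robot, y to its left, z up, the work surface at z = 0. Lengths are in m, angles in degrees, forces in N, time in s.
With the tool pointing down it reaches from about 0.35 to 0.875 m from the base axis. Payload 4.2 kg.
Tool frame: the origin (TCP) lies midway between the tips of the shut fingers; the grasp point (between the pads) lies 19 mm behind it; z points along the fingers, y is the direction in which the jaws open and shut (so a half turn about z gives the same grasp; the last joint's range is limited). The gripper opens to 87 mm and grips with 3 to 60 N. Pads are 19 mm wide; open, the fingers measure 117 mm over their backs; the gripper's body (75 mm by 190 mm) begins 51 mm behind the grasp point.
Start: joints at [-61.559, 22.042, 0.453, 0, -68.411, -14.817], TCP at [0.147, -0.607, 0.223] pointing down, gripper open.
Joint ranges: [-179.83, 179.83], [-69.29, 118.12], [-61.27, 80.66], [-181.25, 117.63], [-171.15, -9.14], [-177.46, 177.46]. Speed limits (degrees/s): [159.86, 159.86, 180, 180, 180, 180].

## Interface

Orientations are given as a 3x3 rotation matrix whose columns are the frame's x, y, z axes.
In Python, from station import sense, capture, calibration, finish_job gives the robot as it stands.
- The arm moves only by the tool carry_out, never from a script. Its argument "commands" is one flat list of numbers, 6 for each row, row after row: the shift along the tool's x, y, z in mm, then the turn, a rotation vector about the tool's x, y, z in rad. A call has 1 to 5 rows; each row shifts and turns the pose as measured when the row begins, along the tool's axes as they then stand; what a row does not reach is not made up. A row lasts 1/8 s, in which the tool goes at most 62.5 mm and 10.7 degrees, less where a joint would pass 70% of its speed; a pose out of reach is approached as far as the arm can. A call is refused whole if a number of a shift passes 62.5 or a number of a turn 0.188, either way. A call with a gripper value outside its range is refused whole. "grip" is the finger opening in mm, from 0 to 87, set as the call begins (left out, the last holds). The fingers move at their own pace and stop on an object; the grip force is fixed at half the most. Time passes only in rows, so rows that do not move let the fingers close. It gives the time, the measured TCP pose, the force and the opening at its end, in the units of the state.
- sense(): the state, without advancing time (a new reading comes with each control period).
- capture(name): name is "scene" or "top"; returns the picture (384x512x3 uint8, red, green, blue); there is no depth.
- calibration(name): a dict with "fx", "fy", "cx", "cy" (pixels), "rvec" (rotation vector, rad) and "tvec" (3), from world to camera coordinates, as OpenCV has them. Camera axes: x right, y down, z forward; pixel columns grow to the right and rows downward; lengths in m; the calibration is good to about 2 mm. A picture is of the moment at which its call begins. calibration takes no time and is no camera call.
- finish_job(): hands the job in, once; it reports no verdict.
The state is a dict: "time_s": time; "joints": joint angles; "joint_velocities": joint speeds; "effort": joint torques, N m; "tcp_pos": TCP position; "ee_rot": TCP orientation; "wrist_force": force on the tool from outside, world axes, zero at the start; "moment": the same for the moment, N m; "gripper_width": opening from 0.0 (shut) to 1.0 (fully open).
Only numpy, scipy, OpenCV 4.12 (cv2) and the standard library are available. Lean on these libraries where they do the work, as an engineer would, in place of code of your own. Each camera call takes 0.05 s, during which the arm holds its last target.

## Task

The green circuit board from the lab shaker sits tilted in one of the two service frames on the bench. Turn it about its long axis until it lies level, component side up, and only then turn the orange lock knob of that same frame clockwise to its stop to lock it. Leave the white display panel in the other frame tilted as it is.

Things in the scene. Friction and masses are not known exactly. Their poses are not given: they have to be found in the camera images.
- board_frame: Fixed service frame holding the green circuit board (its twin holds a white display panel). Origin: on the bench, centre of the base plate's underside (120 x 260 x 12 mm). z up; y along the board's long axis and the axle; x away from the robot, yawed up to 18 deg. Aluminium posts 115 mm high at y = -105 and +110 mm. The axle is at z = 100 mm; the lock knob stands on the y = +110 post, x = 0.
- board (a joint): Turn about the axle, rad: 0 level, component side up; positive: robot-side (-x) edge raised. Starts 0.6 to 1.0, limits +-1.25, no stop at level. Board 118 x 142 mm between two aluminium rails along its long edges, each y = -80 to 80 mm, 14 wide, 10 thick, 58 to 72 mm from the axle, tops at z = 105 mm when level. Balanced, stiff axle (0.16 N m): it stays where left.
- board_lock (a joint): Turn of the orange lock knob about its vertical axis, rad, clockwise from above: 0 loose, bar grip along the frame's x axis; 1.3 locked, at its stop. Starts 0 to 0.2; stays where left; 0.05 N m. Flange 40 mm across, z = 119 to 127 mm; on it the bar, 42 long, 14 thick, up to z = 157 mm: grip it across its thickness at about z = 148 mm (heights above the bench).
- panel_rail (a point): Middle of the top face of the raised robot-side rail in the other frame, the one with the white display panel and dark screen; built and tilted like the board's frame, with its own orange knob. This rail must stay where it is.

How it is judged:
By the outcome, as a careful person would: the job done as asked, in the order asked, and still so for the second after the job is handed in, with the robot touching nothing.
It also fails if it takes over 45 s, if anything falls off the work surface, if the arm or the gripper's body presses on something with over 40 N, if the wrist force passes 120 N, or if a joint passes its speed limit or range.

## Working session

There is one attempt and no reset: what is moved stays moved. The work goes in short steps, Python scripts to look and compute and a tool call to move; the robot and the scene stay as the last step left them, time stands still between calls to the robot, and variables do not carry over. Pictures are saved under pics/ and viewed, and the job is handed in when it is done.

Besides the shell and the picture viewer there is one more tool, called after "Emit:" as name(argument=value, ...), one argument or row to a line, values as JSON. carry_out: Moves the arm, as the interface text tells. Its arguments: {"type":"object","properties":{"commands":{"type":"array"},"grip":{"type":"number"}},"required":["commands"]}

```bash
ls; mkdir -p pics; python3 - <<'E'
from station import *
import cv2
print(sense())
for n in("scene","top"):
    im=capture(n); cv2.imwrite(f"pics/{n}0.png",cv2.cvtColor(im,cv2.COLOR_RGB2BGR)); print(calibration(n))
E
```

```text
pics
{'time_s': 0.0, 'joints': array([-6.15598523e+01,  2.20929907e+01,  3.79517017e-01, -3.01227279e-02,
       -6.84115014e+01, -1.48155937e+01]), 'joint_velocities': array([ 0.0031212 , -0.07602792,  0.04846108,  0.00476813, -0.0461144 ,
        0.01459638]), 'effort': array([ 6.08314658e-04, -3.90668249e+01,  1.87400848e+01,  4.21975538e+00,
        1.08674134e-02, -2.04790767e-04]), 'tcp_pos': array([ 0.14709355, -0.60681895,  0.22143139]), 'ee_rot': array([[-9.71905789e-01, -2.35369424e-01, -6.08903245e-04],
       [-2.35370196e-01,  9.71903413e-01,  2.15075808e-03],
       [ 8.55724512e-05,  2.23365191e-03, -9.99997502e-01]]), 'wrist_force': array([ 0.07433541, -1.50143257,  0.14746622]), 'moment': array([-0.04184343, -0.05628507, -0.02402547]), 'gripper_width': 1.002808581242938}
{'fx': 424.51439911684537, 'fy': 424.51439911684537, 'cx': 251.67472235979707, 'cy': 192.93435460975496, 'rvec': array([ 2.05493727,  0.85224617, -0.4246578 ]), 'tvec': array([-0.38969158, -0.12403022,  1.06430898])}
{'fx': 479.4254928228296, 'fy': 479.4254928228296, 'cx': 254.9404293632231, 'cy': 191.1980057557081, 'rvec': array([ 2.13300354, -2.18311768,  0.13988866]), 'tvec': array([0.04252619, 0.53608573, 0.92687146])}
```

View pics/scene0.png

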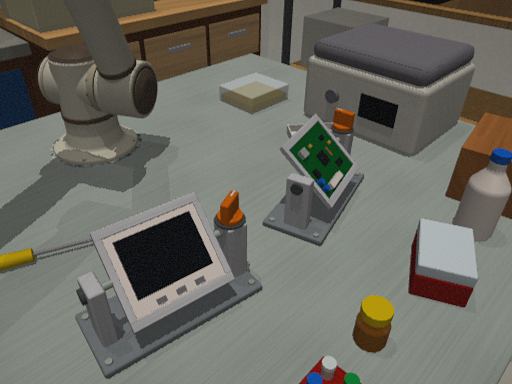

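View pics/top0.png

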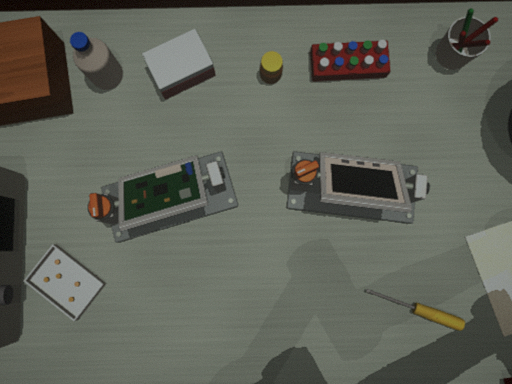

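The scene view shows the green board in the far frame (about 320,160) and the white panel in the near one. In the top view the board is at about (160,190) with its knob at (98,206), and the panel is on the right. I'll enlarge the board area.

```bash
python3 - <<'E'
import cv2
im=cv2.imread("pics/top0.png")[140:250,75:250]; cv2.imwrite("pics/topz.png",cv2.resize(im,None,fx=4.5,fy=4.5,interpolation=cv2.INTER_CUBIC))
im=cv2.imread("pics/scene0.png")[95:245,255:385]; cv2.imwrite("pics/scz.png",cv2.resize(im,None,fx=4,fy=4,interpolation=cv2.INTER_CUBIC))
E
```

```text
(no output)
```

View pics/topz.png

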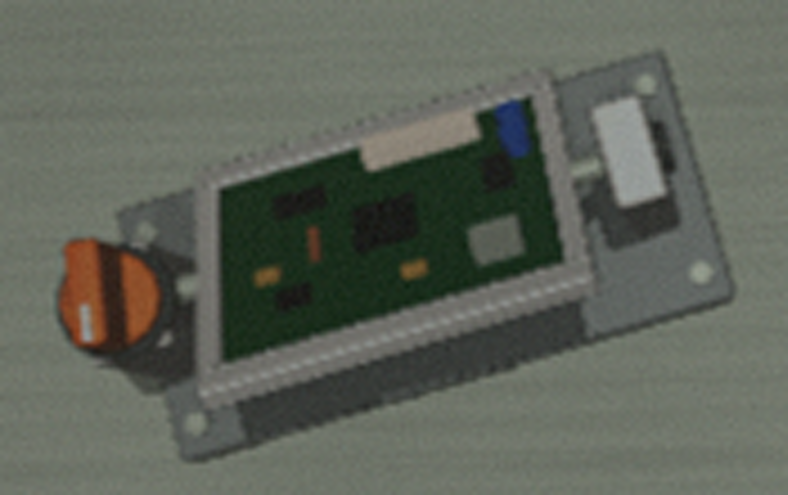

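View pics/scz.png

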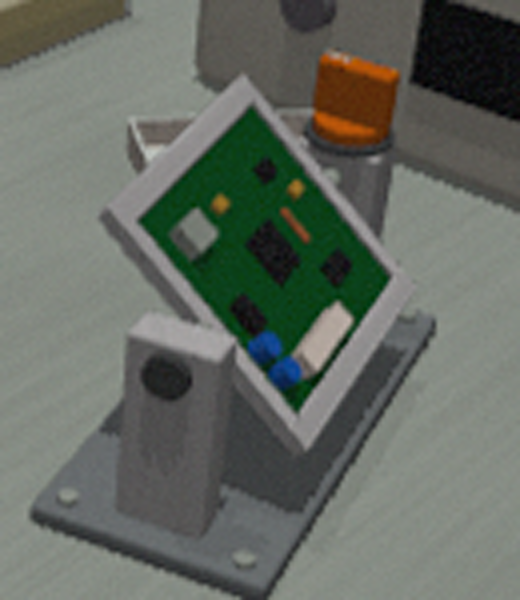

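```bash
cat > h.py <<'E'
import numpy as np, cv2
from station import *
from scipy.optimize import least_squares
cal={n:calibration(n) for n in("scene","top")}
def proj(n,P):
    c=cal[n];K=np.array([[c["fx"],0,c["cx"]],[0,c["fy"],c["cy"]],[0,0,1]])
    return cv2.projectPoints(np.array(P,float).reshape(-1,1,3),c["rvec"],c["tvec"],K,None)[0].reshape(-1,2)
def W(p,L):  # frame->world, mm local
    x,y,a=p[:3];L=np.array(L,float).reshape(-1,3)/1000
    return np.c_[x+np.cos(a)*L[:,0]-np.sin(a)*L[:,1], y+np.sin(a)*L[:,0]+np.cos(a)*L[:,1], L[:,2]]
def B(th,L): # board coords -> frame
    L=np.array(L,float).reshape(-1,3);c,s=np.cos(th),np.sin(th)
    return np.c_[L[:,0]*c+L[:,2]*s, L[:,1], 100-L[:,0]*s+L[:,2]*c]
E
cat > fit.py <<'E'
from h import *
T=lambda l:np.array(l)/4.5+[75,140]
S=lambda l:np.array(l)/4+[255,95]
plT=T([(662,52),(735,293),(187,460),(118,212)]);plTL=[(60,-130,12),(-60,-130,12),(-60,130,12),(60,130,12)]
bT=T([(205,405),(590,292),(200,180),(545,75)]);bL=[(-72,80,-5),(-72,-80,-5),(72,80,5),(72,-80,5)]
plS=S([(32,510),(433,318)]);plSL=[(-60,-130,12),(60,130,12)]
bS=S([(245,75),(105,213),(412,280),(300,435)]);bSL=[(-72,80,5),(-72,-80,5),(72,80,5),(72,-80,5)]
def r(p,full=False):
    e=[proj("top",W(p,plTL))-plT,proj("top",W(p,B(p[3],bL)))-bT,proj("scene",W(p,plSL))-plS,proj("scene",W(p,B(p[3],bSL)))-bS]
    return np.vstack(e) if full else np.vstack(e).ravel()
s=least_squares(r,[0.6,0.2,.2,.8],loss="soft_l1")
print(s.x,np.degrees(s.x[2:]));print(r(s.x,True).round(1))
p=s.x;np.save("p.npy",p)
print("knob",W(p,[0,110,148]),"rail",W(p,B(p[3],[-65,0,5])), "TCP joints")
for n in("top","scene"):
    k=3;im=cv2.resize(cv2.imread(f"pics/{n}0.png"),None,fx=k,fy=k)
    def poly(L,col): cv2.polylines(im,[np.int32(proj(n,L)*k+1)],True,col,1)
    poly(W(p,plTL),(0,0,255))
    poly(W(p,B(p[3],[(-72,80,5),(-72,-80,5),(72,-80,5),(72,80,5)])),(255,255,0))
    poly(W(p,[(-21,103,157),(21,103,157),(21,117,157),(-21,117,157)]),(255,0,255))
    c=np.int32(proj(n,W(p,[0,0,60]))[0]*k); im=im[max(c[1]-250,0):c[1]+250,max(c[0]-350,0):c[0]+350]; cv2.imwrite(f"pics/fit_{n}.png",im)
E
python3 fit.py
```

```text
[0.53301253 0.20499166 0.27396953 0.76324207] [15.69729775 43.73054941]
[[-0.1 -0.9]
 [ 0.5  0.7]
 [-1.   1.1]
 [-0.8 -0.1]
 [ 0.1  1.1]
 [ 2.4 -0.5]
 [-0.5 -1. ]
 [ 1.  -1.1]
 [-2.  -1.9]
 [ 0.4 -1.4]
 [-0.4 -1.6]
 [ 0.5 -2.9]
 [-0.3  2. ]
 [ 0.6  3.9]]
knob [[0.50325148 0.31088916 0.148     ]] rail [[0.49112278 0.19321912 0.1485454 ]] TCP joints
```

View pics/fit_scene.png

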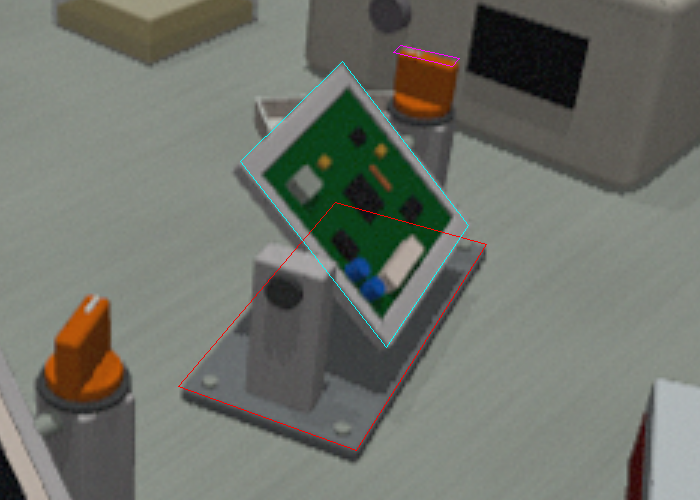

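View pics/fit_top.png

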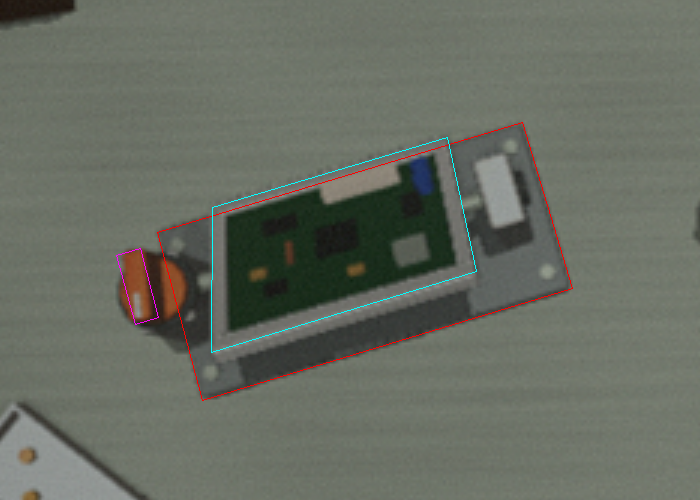

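Pose: board frame at (0.533, 0.205), yaw 15.7°, board tilt about 0.76 rad. The heights and sizes agree to 1–2 px in the top view and up to 4 px in the scene view. I'll press the raised rail down with closed fingers, following its arc. First I need a helper that gives deltas in tool axes.

```bash
cat > d.py <<'E'
# usage: d.py lx ly z [yaw_extra_deg]  : local frame mm -> tool deltas from current pose, tool down, y along frame y
from h import *
from scipy.spatial.transform import Rotation as R
import sys
p=np.load("p.npy");s=sense()
lx,ly,z=map(float,sys.argv[1:4]);ex=float(sys.argv[4]) if len(sys.argv)>4 else 0
t=W(p,[lx,ly,z])[0];a=p[2]+np.radians(ex)
y=np.array([-np.sin(a),np.cos(a),0]);zz=np.array([0,0,-1.]);x=np.cross(y,zz)
Rt=np.c_[x,y,zz];Rc=s["ee_rot"]
print("t",round(s["time_s"],2),"j",s["joints"].round(1),"F",s["wrist_force"].round(1))
print("tcp",(s["tcp_pos"]*1000).round(1),"target",(t*1000).round(1),"local now",(np.array([[np.cos(p[2]),np.sin(p[2])],[-np.sin(p[2]),np.cos(p[2])]])@(s["tcp_pos"][:2]-p[:2])*1000).round(1))
print("shift",(Rc.T@(t-s["tcp_pos"])*1000).round(1),"turn",R.from_matrix(Rc.T@Rt).as_rotvec().round(3))
E
python3 d.py -42 0 220
```

```text
t 0.1 j [-61.6  22.1   0.4  -0.  -68.4 -14.8] F [ 0.1 -0.2  0.1]
tcp [ 147.1 -606.9  221.6] target [492.6 193.6 220. ] local now [-591.2 -677.2]
shift [-524.2  696.7    2.9] turn [ 0.002 -0.    -0.036]
```

Emit:
carry_out(
  commands=[-45,40,-4,0,0,0,-45,40,-4,0,0,0,-45,40,-4,0,0,0,-45,40,-2,0,0,0,-45,40,0,0,0,-0.036],
  grip=0,
)

```text
time_s: 0.72
tcp_pos: [0.3211, -0.3552, 0.2326]
ee_rot: [[-0.965, -0.263, -0.003], [-0.263, 0.965, 0.006], [0.002, 0.007, -1.0]]
wrist_force: [0.8, -0.1, 0.1]
gripper_width: 0.517
```

```bash
python3 d.py -42 0 220
```

```text
t 0.72 j [-28.5   7.4 -18.   -0.2 -64.9 -46.1] F [ 0.8 -0.1  0.1]
tcp [ 321.1 -355.2  232.6] target [492.6 193.6 220. ] local now [-355.5 -482. ]
shift [-309.7  484.3   15.5] turn [ 0.007 -0.002 -0.008]
```

Emit:
carry_out(
  commands=[-33,51,1,0,0,0,-33,51,1,0,0,0,-33,51,1,0,0,0,-33,51,1,0,0,0,-33,51,1,0,0,0],
)

```text
time_s: 1.35
tcp_pos: [0.4147, -0.057, 0.2285]
ee_rot: [[-0.965, -0.263, -0.003], [-0.263, 0.965, 0.007], [0.001, 0.007, -1.0]]
wrist_force: [0.9, -0.1, -0.6]
gripper_width: 0.017
```

Emit:
carry_out(
  commands=[-33,51,1,0,0,0,-33,51,1,0,0,0,-33,51,1,0,0,0,-33,51,1,0,0,0],
)

```text
time_s: 1.85
tcp_pos: [0.4877, 0.1821, 0.2257]
ee_rot: [[-0.964, -0.265, -0.003], [-0.265, 0.964, 0.007], [0.001, 0.007, -1.0]]
wrist_force: [1.1, -1.1, -0.3]
gripper_width: 0.005
```

```bash
python3 d.py -44 0 180
```

```text
t 1.85 j [  38.1   11.7  -13.6   -0.4  -64.5 -112.5] F [ 1.1 -1.1 -0.3]
tcp [487.7 182.1 225.7] target [490.7 193.1 180. ] local now [-49.8  -9.8]
shift [-5.8  9.5 45.8] turn [ 0.007 -0.001 -0.006]
```

Emit:
carry_out(
  commands=[-6,10,30,0.007,0,-0.006,0,0,16,0,0,0,0,0,0,0,0,0],
)

```text
time_s: 2.22
tcp_pos: [0.4912, 0.1986, 0.1768]
ee_rot: [[-0.961, -0.277, -0.002], [-0.277, 0.961, -0.001], [0.003, -0.0, -1.0]]
wrist_force: [1.2, -0.0, 0.5]
gripper_width: 0.003
```

```bash
python3 d.py -46 0 155; python3 - <<'E'
from station import *
import cv2
a=cv2.cvtColor(capture("scene"),cv2.COLOR_RGB2BGR)[60:240,240:400]
cv2.imwrite("pics/s1.png",cv2.resize(a,None,fx=3.2,fy=3.2,interpolation=2))
E
```

```text
t 2.23 j [  39.5   15.2  -16.7   -0.   -58.3 -113.5] F [ 1.2 -0.   0.5]
tcp [491.2 198.6 176.8] target [488.7 192.5 155. ] local now [-42.    5.1]
shift [ 3.9 -5.1 21.8] turn [-0.    -0.003  0.006]
```

View pics/s1.png

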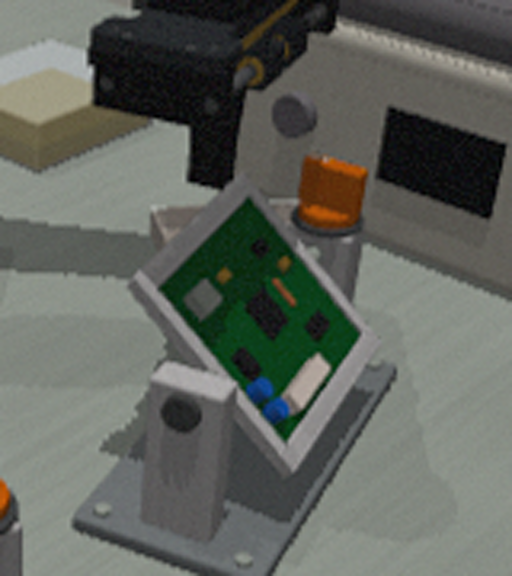

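Emit:
carry_out(
  commands=[4,-5,20,0,0,0,4,0,6,0,0,0,5,0,6,0,0,0,0,0,0,0,0,0],
)

```text
time_s: 2.78
tcp_pos: [0.4826, 0.1906, 0.1492]
ee_rot: [[-0.961, -0.276, 0.007], [-0.276, 0.961, 0.004], [-0.008, 0.002, -1.0]]
wrist_force: [-0.7, -0.2, -0.0]
gripper_width: 0.003
```

```bash
python3 d.py -60 0 136
```

```text
t 2.77 j [ 3.950e+01  1.550e+01 -2.080e+01  1.000e-01 -5.330e+01 -1.136e+02] F [-0.7 -0.2 -0. ]
tcp [482.6 190.6 149.2] target [475.3 188.8 136. ] local now [-52.4  -0.2]
shift [ 7.7  0.2 13.2] turn [0.002 0.008 0.006]
```

Emit:
carry_out(
  commands=[4,0,6,0,0,0,4,0,8,0,0,0,0,0,0,0,0,0],
)

```text
time_s: 3.15
tcp_pos: [0.4744, 0.1885, 0.1361]
ee_rot: [[-0.961, -0.276, 0.008], [-0.276, 0.961, 0.005], [-0.009, 0.002, -1.0]]
wrist_force: [0.3, -0.4, 0.5]
gripper_width: 0.007
```

```bash
python3 d.py -64 0 126; python3 - <<'E'
from station import *
import cv2
a=cv2.cvtColor(capture("scene"),cv2.COLOR_RGB2BGR)[60:240,240:400]
cv2.imwrite("pics/s2.png",cv2.resize(a,None,fx=3.2,fy=3.2,interpolation=2))
E
```

```text
t 3.15 j [ 4.00e+01  1.56e+01 -2.29e+01  1.00e-01 -5.10e+01 -1.14e+02] F [ 0.3 -0.4  0.5]
tcp [474.4 188.5 136.1] target [471.4 187.7 126. ] local now [-60.9  -0. ]
shift [ 3.1  0.  10.1] turn [0.003 0.009 0.006]
```

View pics/s2.png

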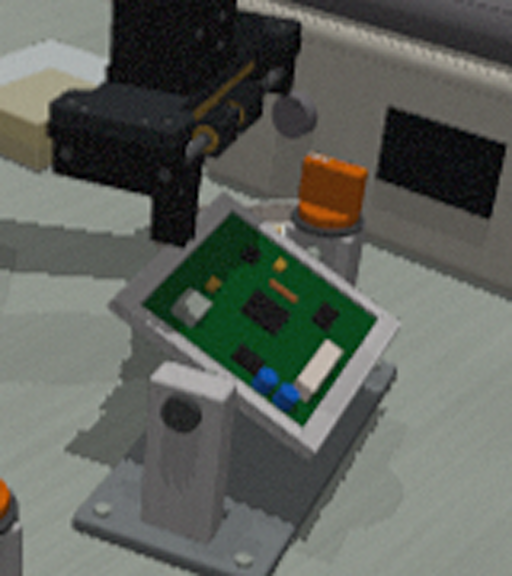

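The board is turning under the fingers: its robot-side rail has come down and the fingertip sits on it at (175,240) in the crop. I'll keep following the arc.

Emit:
carry_out(
  commands=[3,0,8,0,0.009,0,3,0,8,0,0,0,1,0,6,0,0,0,0,0,0,0,0,0],
)

```text
time_s: 3.7
tcp_pos: [0.467, 0.1864, 0.1127]
ee_rot: [[-0.961, -0.276, -0.002], [-0.276, 0.961, 0.002], [0.002, 0.002, -1.0]]
wrist_force: [-0.3, 0.3, -0.1]
gripper_width: 0.008
```

```bash
python3 d.py -66 0 105
```

```text
t 3.7 j [  40.2   16.9  -25.    -0.2  -48.2 -114. ] F [-0.3  0.3 -0.1]
tcp [467.  186.4 112.7] target [469.5 187.1 105. ] local now [-68.5  -0. ]
shift [-2.5 -0.   7.7] turn [ 0.002 -0.002  0.006]
```

Emit:
carry_out(
  commands=[-1,0,5,0,-0.002,0,-1,0,2,0,0,0,0,0,0,0,0,0],
)

```text
time_s: 4.08
tcp_pos: [0.4686, 0.1865, 0.1049]
ee_rot: [[-0.961, -0.276, -0.002], [-0.276, 0.961, 0.001], [0.002, 0.001, -1.0]]
wrist_force: [-0.8, 0.3, 2.0]
gripper_width: 0.005
```

```bash
python3 d.py -66 0 105; python3 - <<'E'
from station import *
import cv2
a=cv2.cvtColor(capture("scene"),cv2.COLOR_RGB2BGR)[60:240,240:400]
cv2.imwrite("pics/s3.png",cv2.resize(a,None,fx=3.2,fy=3.2,interpolation=2))
E
```

```text
t 4.08 j [  40.1   17.6  -25.4   -0.2  -47.1 -114. ] F [-0.8  0.3  2. ]
tcp [468.6 186.5 104.9] target [469.5 187.1 105. ] local now [-67.   -0.3]
shift [-1.   0.3 -0.1] turn [ 0.001 -0.002  0.006]
```

View pics/s3.png

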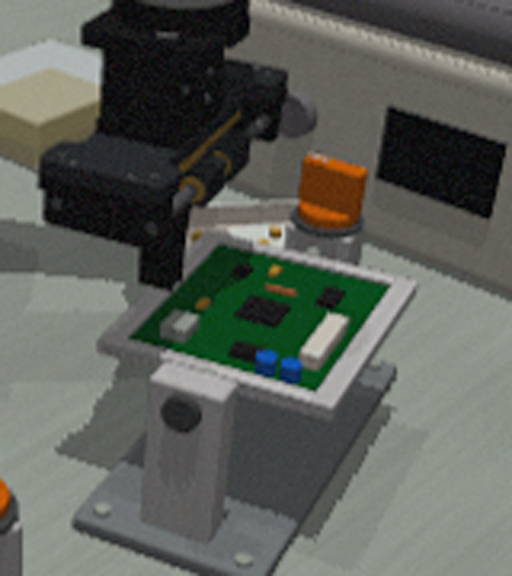

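The board looks level, with the fingertip on the rail at z = 104.9 mm. I'll lift straight up, then give the tool a half turn counter-clockwise, because joint 6 needs the range for the knob.

Emit:
carry_out(
  commands=[0,0,-30,0,0,0,0,0,-55,0,0,0,0,0,-20,0,0,-0.18,0,0,0,0,0,-0.18,0,0,0,0,0,-0.18],
)

```text
time_s: 4.75
tcp_pos: [0.4711, 0.1874, 0.2133]
ee_rot: [[-0.67, -0.742, 0.003], [-0.742, 0.67, 0.004], [-0.005, 0.0, -1.0]]
wrist_force: [0.5, -0.6, -0.4]
gripper_width: 0.005
```

Emit:
carry_out(
  commands=[0,0,0,0,0,-0.18,0,0,0,0,0,-0.18,0,0,0,0,0,-0.18,0,0,0,0,0,-0.18,0,0,0,0,0,-0.18],
)

```text
time_s: 5.38
tcp_pos: [0.4733, 0.1883, 0.2134]
ee_rot: [[0.195, -0.981, 0.009], [-0.981, -0.195, 0.008], [-0.006, -0.01, -1.0]]
wrist_force: [1.6, -0.1, -0.3]
gripper_width: 0.006
```

Emit:
carry_out(
  commands=[0,0,0,0,0,-0.18,0,0,0,0,0,-0.18,0,0,0,0,0,-0.18,0,0,0,0,0,-0.18,0,0,0,0,0,-0.18],
  grip=50,
)

```text
time_s: 6.0
tcp_pos: [0.4753, 0.1891, 0.2131]
ee_rot: [[0.903, -0.43, 0.013], [-0.43, -0.903, 0.011], [0.008, -0.015, -1.0]]
wrist_force: [-0.2, -0.7, -0.5]
gripper_width: 0.487
```

```bash
python3 d.py 0 110 200 180; python3 - <<'E'
from station import *
import cv2
for n,c in(("scene",(60,240,240,400)),("top",(130,260,50,260))):
    a=cv2.cvtColor(capture(n),cv2.COLOR_RGB2BGR);cv2.imwrite(f"pics/{n}4_full.png",a)
    a=a[c[0]:c[1],c[2]:c[3]]
    cv2.imwrite(f"pics/{n}4.png",cv2.resize(a,None,fx=3.2,fy=3.2,interpolation=2))
E
```

```text
t 6.0 j [ 39.9  10.9 -16.7   0.  -61.4  24.6] F [-0.2 -0.7 -0.5]
tcp [475.3 189.1 213.1] target [503.3 310.9 200. ] local now [-59.9   0.4]
shift [ -27.2 -121.7   14.7] turn [-0.012 -0.013 -0.719]
```

View pics/scene4.png

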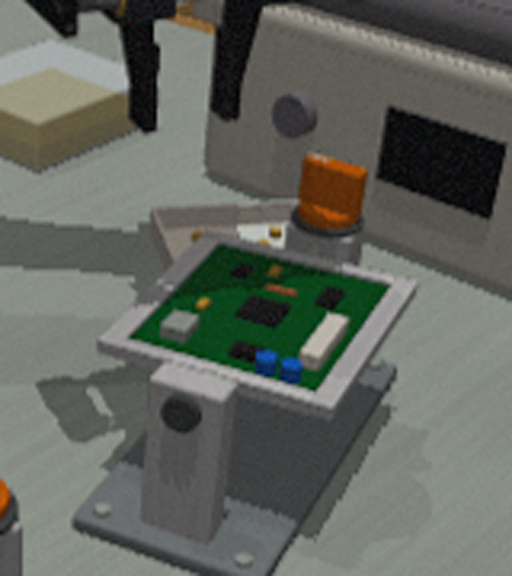

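View pics/top4.png

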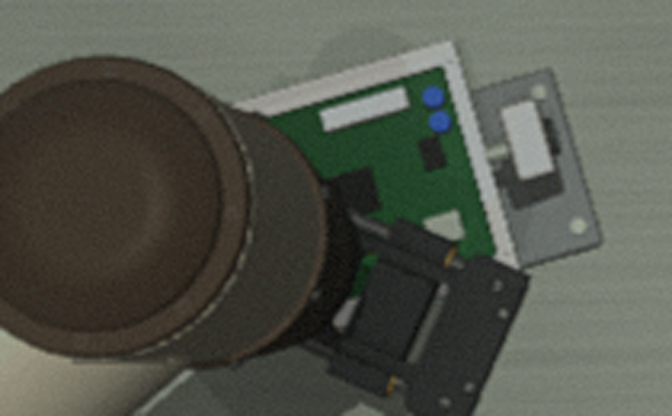

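```bash
python3 - <<'E'
from h import *
p=np.load("p.npy")
m=np.array([(215,235),(100,345),(416,282),(332,403)])/3.2+[240,60]
for dxy in (0,):
    L=[(-72,80,5),(-72,-80,5),(72,80,5),(72,-80,5)]
    f=lambda q:(proj("scene",W(p,B(q[0],L)))+q[1:]-m).ravel()
    s=least_squares(f,[0,0,0]);print(s.x,f(s.x).reshape(-1,2).round(1))
# bar orientation from top0
im=cv2.imread("pics/top0.png");h=cv2.cvtColor(im,cv2.COLOR_BGR2HSV)
c=im[185:225,80:118];cv2.imwrite("pics/k.png",cv2.resize(c,None,fx=14,fy=14,interpolation=2))
k=14
c=cv2.resize(c,None,fx=14,fy=14,interpolation=2)
for a,col in((0,(255,0,255)),(-.15,(255,255,0))):
    L=np.array([(-21,-7),(21,-7),(21,7),(-21,7)]);ca,sa=np.cos(a),np.sin(a)
    L=np.c_[L@np.array([[ca,sa],[-sa,ca]])+[0,110],np.full(4,157)]
    cv2.polylines(c,[np.int32((proj("top",W(p,L))-[80,185]+.5)*k)],True,col,2)
cv2.imwrite("pics/k.png",c)
E
```

```text
[-0.04307712  1.72821017  1.29683144] [[-2.3 -0.1]
 [-0.6 -0. ]
 [ 1.6 -0.7]
 [ 1.3  0.9]]
```

View pics/k.png

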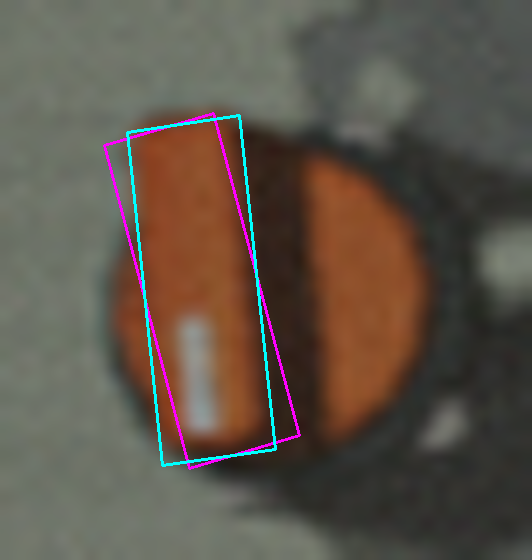

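```bash
python3 - <<'E'
from h import *
p=np.load("p.npy");k=5;o=np.array([262,125])
c=cv2.resize(cv2.imread("pics/scene4_full.png")[125:245,262:380],None,fx=k,fy=k,interpolation=2)
def poly(L,col): cv2.polylines(c,[np.int32(((proj("scene",L)-o+.5)*k))],True,col,1)
poly(W(p,[(60,-130,12),(-60,-130,12),(-60,130,12),(60,130,12)]),(0,0,255))
for t,col in((0,(255,255,0)),(-.06,(255,0,255))):
    poly(W(p,B(t,[(-72,80,5),(-72,-80,5),(72,-80,5),(72,80,5)])),col)
cv2.imwrite("pics/lev.png",c)
E
```

```text
(no output)
```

View pics/lev.png

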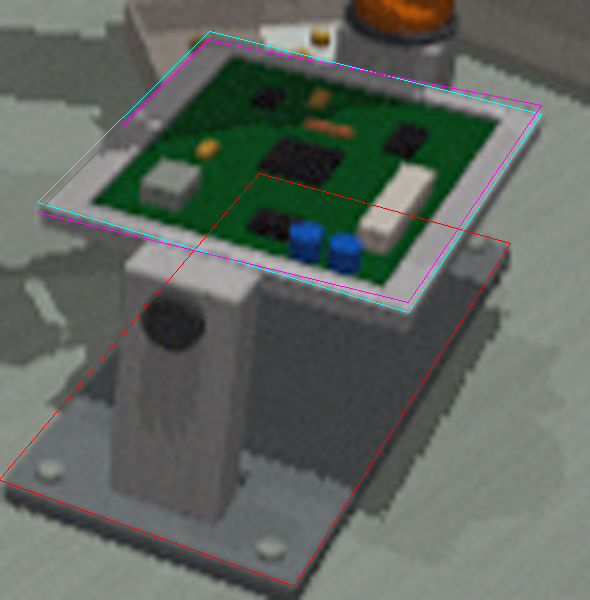

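The level overlay puts the board within about −0.03 to 0 rad. To settle it, I'll touch the far rail down to z = 105 mm as well, which caps the board from both sides. The bar starts about 0.17 rad clockwise of the frame's x axis.

Emit:
carry_out(
  commands=[0,0,0,-0.012,-0.013,-0.18,0,0,0,0,0,-0.18,0,0,0,0,0,-0.18,0,0,0,0,0,-0.18],
  grip=0,
)

```text
time_s: 6.6
tcp_pos: [0.4762, 0.1894, 0.2129]
ee_rot: [[0.962, 0.273, -0.002], [0.273, -0.962, 0.005], [-0.0, -0.005, -1.0]]
wrist_force: [0.2, -0.9, 0.1]
gripper_width: 0.205
```

```bash
python3 d.py 65 0 150 180
```

```text
t 6.6 j [ 39.7  11.5 -15.9  -0.3 -62.5  66.3] F [ 0.2 -0.9  0.1]
tcp [476.2 189.4 212.9] target [595.6 222.6 150. ] local now [-58.9   0.4]
shift [123.9   1.   62.8] turn [-0.005  0.     0.003]
```

Emit:
carry_out(
  commands=[45,0,10,-0.005,0,0.003,45,0,20,0,0,0,34,1,30,0,0,0,0,0,20,0,0,0,0,0,0,0,0,0],
)

```text
time_s: 7.22
tcp_pos: [0.6015, 0.2236, 0.1309]
ee_rot: [[0.967, 0.254, 0.005], [0.254, -0.967, 0.003], [0.005, -0.001, -1.0]]
wrist_force: [0.7, -0.1, -0.1]
gripper_width: 0.009
```

```bash
python3 d.py 66 0 105 180
```

```text
t 7.22 j [ 34.8  27.7  -4.4   0.  -57.7  69.9] F [ 0.7 -0.1 -0.1]
tcp [601.5 223.6 130.9] target [596.6 222.8 105. ] local now [70.9 -0.6]
shift [-5.1 -0.5 25.9] turn [-0.001 -0.005 -0.017]
```

Emit:
carry_out(
  commands=[-5,0,12,0,-0.005,-0.017,0,0,8,0,0,0,0,0,3,0,0,0,0,0,0,0,0,0],
)

```text
time_s: 7.72
tcp_pos: [0.5969, 0.2229, 0.1095]
ee_rot: [[0.963, 0.27, 0.004], [0.27, -0.963, 0.003], [0.005, -0.002, -1.0]]
wrist_force: [0.9, -0.2, -0.5]
gripper_width: 0.005
```

```bash
python3 d.py 66 0 105 180
```

```text
t 7.72 j [ 35.   28.5  -6.4  -0.  -54.8  70.7] F [ 0.9 -0.2 -0.5]
tcp [596.9 222.9 109.5] target [596.6 222.8 105. ] local now [66.4 -0. ]
shift [-0.4 -0.   4.5] turn [-0.002 -0.005 -0.001]
```

Emit:
carry_out(
  commands=[0,0,2,0,-0.005,0,0,0,1,0,0,0,0,0,0,0,0,0],
)

```text
time_s: 8.1
tcp_pos: [0.5975, 0.2233, 0.1076]
ee_rot: [[0.963, 0.27, 0.001], [0.27, -0.963, 0.003], [0.002, -0.003, -1.0]]
wrist_force: [0.0, 0.5, -0.2]
gripper_width: 0.007
```

Emit:
carry_out(
  commands=[0,0,1.3,0,0,0,0,0,0,0,0,0],
)

```text
time_s: 8.35
tcp_pos: [0.5976, 0.2233, 0.1063]
ee_rot: [[0.963, 0.27, 0.001], [0.27, -0.963, 0.003], [0.002, -0.003, -1.0]]
wrist_force: [-0.4, -0.2, -0.4]
gripper_width: -0.001
```

Emit:
carry_out(
  commands=[0,0,1.3,0,0,0,0,0,0,0,0,0],
)

```text
time_s: 8.6
tcp_pos: [0.5977, 0.2234, 0.1054]
ee_rot: [[0.963, 0.27, 0.001], [0.27, -0.963, 0.003], [0.002, -0.003, -1.0]]
wrist_force: [-0.1, 0.5, -0.5]
gripper_width: 0.005
```

Emit:
carry_out(
  commands=[0,0,-30,0,0,0,0,0,-50,0,0,0,-20,-40,-15,0,0,0],
  grip=50,
)

```text
time_s: 8.98
tcp_pos: [0.5674, 0.2546, 0.1999]
ee_rot: [[0.964, 0.266, -0.004], [0.266, -0.964, 0.001], [-0.003, -0.001, -1.0]]
wrist_force: [-0.3, 0.6, -0.6]
gripper_width: 0.263
```

```bash
python3 d.py 1 110 190 170
```

```text
t 8.97 j [ 39.   22.7  -1.7  -0.2 -65.7  66.5] F [-0.3  0.6 -0.6]
tcp [567.4 254.6 199.9] target [504.2 311.2 190. ] local now [46.5 38.5]
shift [-45.8 -71.3  10.2] turn [-0.001  0.003  0.17 ]
```

Emit:
carry_out(
  commands=[-23,-36,0,0,0,0,-23,-35,5,0,0,0.17,0,0,0,0,0,0],
)

```text
time_s: 9.35
tcp_pos: [0.5018, 0.3142, 0.1971]
ee_rot: [[0.995, 0.096, -0.001], [0.096, -0.995, 0.004], [-0.0, -0.004, -1.0]]
wrist_force: [0.1, -0.4, 0.0]
gripper_width: 0.545
```

```bash
python3 d.py 1 110 165 170; python3 - <<'E'
from station import *
import cv2
for n,c in(("scene",(30,240,240,400)),):
    a=cv2.cvtColor(capture(n),cv2.COLOR_RGB2BGR)
    a=a[c[0]:c[1],c[2]:c[3]]
    cv2.imwrite(f"pics/{n}5.png",cv2.resize(a,None,fx=2.8,fy=2.8,interpolation=2))
E
```

```text
t 9.35 j [ 47.6  19.9  -6.6  -0.2 -63.4  48. ] F [ 0.1 -0.4  0. ]
tcp [501.8 314.2 197.1] target [504.2 311.2 165. ] local now [ -0.5 113.6]
shift [ 2.1  3.4 32.1] turn [-0.004  0.    -0.003]
```

View pics/scene5.png

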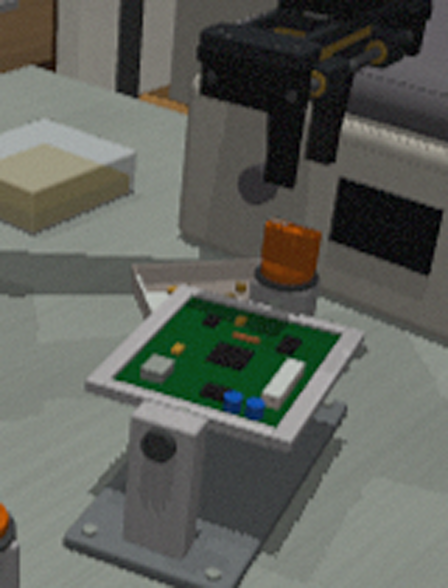

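The open fingers straddle the bar at (290,240), and the board still looks level. I'll descend to TCP z = 130 mm and then close.

Emit:
carry_out(
  commands=[2,3,25,0,0,0,0,0,25,0,0,0,0,0,14,0,0,0,0,0,0,0,0,0],
)

```text
time_s: 9.9
tcp_pos: [0.5084, 0.3095, 0.1324]
ee_rot: [[0.995, 0.097, 0.003], [0.097, -0.995, 0.005], [0.003, -0.005, -1.0]]
wrist_force: [-0.6, -1.0, 0.1]
gripper_width: 0.575
```

```bash
python3 d.py 1 110 130 170
```

```text
t 9.9 j [ 46.9  23.5 -11.2  -0.1 -55.   48.7] F [-0.6 -1.   0.1]
tcp [508.4 309.5 132.4] target [504.2 311.2 130. ] local now [  4.6 107.3]
shift [-4.  -2.   2.4] turn [-0.005 -0.003 -0.003]
```

Emit:
carry_out(
  commands=[-4,-2,2,-0.005,-0.003,0,0,0,0,0,0,0],
)

```text
time_s: 10.15
tcp_pos: [0.5051, 0.3115, 0.1317]
ee_rot: [[0.995, 0.097, 0.002], [0.096, -0.995, 0.001], [0.002, -0.001, -1.0]]
wrist_force: [-0.5, 0.9, 0.8]
gripper_width: 0.573
```

Emit:
carry_out(
  commands=[0,0,0,0,0,0,0,0,0,0,0,0,0,0,0,0,0,0,0,0,0,0,0,0,0,0,0,0,0,0],
  grip=0,
)

```text
time_s: 10.78
tcp_pos: [0.5056, 0.3121, 0.1333]
ee_rot: [[0.995, 0.097, 0.004], [0.097, -0.995, 0.003], [0.005, -0.002, -1.0]]
wrist_force: [-0.2, -0.5, 0.7]
gripper_width: 0.158
```

```bash
python3 d.py 1 110 130 170; python3 -c "
from station import *;s=sense();print(s['moment'],s['gripper_width']*87)"
```

```text
t 10.78 j [ 47.3  23.3 -11.3   0.1 -55.1  48.2] F [-0.2 -0.5  0.7]
tcp [505.6 312.1 133.3] target [504.2 311.2 130. ] local now [  2.6 110.5]
shift [-1.5  0.8  3.3] turn [-0.002 -0.005 -0.002]
[-0.28925075  0.06139366 -0.01959482] 13.728586537877973
```

The bar is gripped: opening 13.7 mm against 14 mm expected. Now I'll turn it clockwise (positive about tool z).

Emit:
carry_out(
  commands=[0,0,1,0,0,0.15,0,0,1,0,0,0.15,0,0,1,0,0,0.15,0,0,0.5,0,0,0.15],
)

```text
time_s: 11.28
tcp_pos: [0.5055, 0.3115, 0.1333]
ee_rot: [[0.868, -0.497, 0.005], [-0.497, -0.868, 0.001], [0.004, -0.004, -1.0]]
wrist_force: [-0.7, 0.2, -0.8]
gripper_width: 0.155
```

```bash
python3 d.py 1 110 131 105.5; python3 -c "
from station import *;s=sense();print(s['moment'],s['gripper_width']*87)"
```

```text
t 11.28 j [ 47.3  23.3 -11.4   0.2 -55.   12.8] F [-0.7  0.2 -0.8]
tcp [505.5 311.5 133.3] target [504.2 311.2 131. ] local now [  2.3 110. ]
shift [-1.   0.9  2.3] turn [-0.005 -0.003  0.507]
[-0.23185104  0.2999442   0.05998649] 13.453687449759398
```

Emit:
carry_out(
  commands=[0,0,1.5,0,0,0.15,0,0,1,0,0,0.15,0,0,1,0,0,0.12],
)

```text
time_s: 11.65
tcp_pos: [0.5053, 0.3112, 0.1333]
ee_rot: [[0.58, -0.815, 0.006], [-0.815, -0.58, 0.0], [0.003, -0.005, -1.0]]
wrist_force: [-1.4, -0.6, 4.3]
gripper_width: 0.16
```

```bash
python3 d.py 1 110 131 105.5; python3 -c "
from station import *;s=sense();print(s['moment'],s['gripper_width']*87)"
```

```text
t 11.65 j [ 47.4  23.2 -11.5   0.3 -55.  -12.1] F [-1.4 -0.6  4.3]
tcp [505.3 311.2 133.3] target [504.2 311.2 131. ] local now [  2.  109.7]
shift [-0.6  0.9  2.3] turn [-0.005 -0.003  0.074]
[-0.25192078  0.80626415  0.07734414] 13.899161764901896
```

Emit:
carry_out(
  commands=[0,0,0,0,0,0.06,0,0,0,0,0,0.05],
)

```text
time_s: 11.9
tcp_pos: [0.5052, 0.3112, 0.1333]
ee_rot: [[0.485, -0.875, 0.006], [-0.875, -0.485, 0.0], [0.003, -0.005, -1.0]]
wrist_force: [0.7, 0.4, 0.3]
gripper_width: 0.158
```

```bash
python3 d.py 1 110 131 105.5; python3 -c "
from station import *;s=sense();print(s['moment'],s['gripper_width']*87)"
```

```text
t 11.9 j [ 47.4  23.2 -11.5   0.3 -55.  -18.6] F [0.7 0.4 0.3]
tcp [505.2 311.2 133.3] target [504.2 311.2 131. ] local now [  1.9 109.7]
shift [-0.5  0.8  2.3] turn [-0.005 -0.003 -0.038]
[-0.04423461  0.1728225   0.54402152] 13.78808391314415
```

The z moment jumped from 0.08 to 0.54 N m, so the stop is reached. One small confirming nudge, then I'll release and lift.

Emit:
carry_out(
  commands=[0,0,0,0,0,0.03,0,0,0,0,0,0],
)

```text
time_s: 12.15
tcp_pos: [0.5051, 0.3112, 0.1333]
ee_rot: [[0.461, -0.887, 0.006], [-0.887, -0.461, -0.001], [0.003, -0.005, -1.0]]
wrist_force: [-0.7, 0.3, 0.4]
gripper_width: 0.166
```

```bash
python3 d.py 1 110 131 105.5; python3 -c "
from station import *;s=sense();print(s['moment'],s['gripper_width']*87)"
```

```text
t 12.15 j [ 47.4  23.2 -11.6   0.4 -55.  -20.2] F [-0.7  0.3  0.4]
tcp [505.1 311.2 133.3] target [504.2 311.2 131. ] local now [  1.9 109.8]
shift [-0.4  0.8  2.3] turn [-0.005 -0.004 -0.065]
[-0.01103943  0.25538894  0.69608595] 14.44943017829666
```

Emit:
carry_out(
  commands=[0,0,0,0,0,0,0,0,0,0,0,0,0,0,0,0,0,0,0,0,0,0,0,0],
  grip=45,
)

```text
time_s: 12.65
tcp_pos: [0.5051, 0.3112, 0.1333]
ee_rot: [[0.458, -0.889, 0.006], [-0.889, -0.458, 0.0], [0.002, -0.005, -1.0]]
wrist_force: [0.5, -0.3, 0.5]
gripper_width: 0.486
```

Emit:
carry_out(
  commands=[0,0,-20,0,0,0,0,0,-50,0,0,0,0,0,-50,0,0,0,0,0,0,0,0,0],
)

```text
time_s: 13.15
tcp_pos: [0.5045, 0.3107, 0.256]
ee_rot: [[0.457, -0.889, 0.005], [-0.889, -0.457, -0.001], [0.003, -0.003, -1.0]]
wrist_force: [-0.7, 0.2, -0.3]
gripper_width: 0.519
```

```bash
python3 d.py 1 110 131 105.5
```

```text
t 13.15 j [ 47.4  17.6  -1.4   0.3 -70.9 -20.3] F [-0.7  0.2 -0.3]
tcp [504.5 310.7 256. ] target [504.2 311.2 131. ] local now [  1.2 109.5]
shift [ -0.9   0.5 125. ] turn [-0.003 -0.003 -0.07 ]
```

Emit:
carry_out(
  commands=[42,42,0,0,0,0,42,42,0,0,0,0,42,42,0,0,0,0,42,42,0,0,0,0,42,42,0,0,0,0],
)

```text
time_s: 13.78
tcp_pos: [0.4101, 0.0229, 0.2519]
ee_rot: [[0.461, -0.887, 0.0], [-0.887, -0.461, -0.003], [0.003, 0.001, -1.0]]
wrist_force: [0.1, -1.2, -0.4]
gripper_width: 0.518
```

```bash
python3 d.py 1 110 131 105.5; python3 - <<'E'
from h import *
p=np.load("p.npy")
for n,(r0,r1,c0,c1),k in(("scene",(95,250,255,385),3.8),("top",(130,260,60,260),3.8)):
    a=cv2.cvtColor(capture(n),cv2.COLOR_RGB2BGR);cv2.imwrite(f"pics/{n}6_full.png",a)
    c=cv2.resize(a[r0:r1,c0:c1],None,fx=k,fy=k,interpolation=2);o=np.array([c0,r0])
    cv2.polylines(c,[np.int32(((proj(n,W(p,B(0,[(-72,80,5),(-72,-80,5),(72,-80,5),(72,80,5)])))-o+.5)*k))],True,(255,255,0),1)
    aa=-1.3;L=np.array([(-21,-7),(21,-7),(21,7),(-21,7)]);ca,sa=np.cos(aa),np.sin(aa)
    L=np.c_[L@np.array([[ca,sa],[-sa,ca]])+[1,110],np.full(4,157)]
    cv2.polylines(c,[np.int32((proj(n,W(p,L))-o+.5)*k)],True,(255,0,255),1)
    cv2.imwrite(f"pics/{n}6.png",c)
E
```

```text
t 13.78 j [ 26.2  -0.9 -24.3   0.2 -66.7   1.2] F [ 0.1 -1.2 -0.4]
tcp [410.1  22.9 251.9] target [504.2 311.2 131. ] local now [-167.6 -142.1]
shift [-212.8 -216.5  120. ] turn [ 0.001 -0.003 -0.065]
```

View pics/scene6.png

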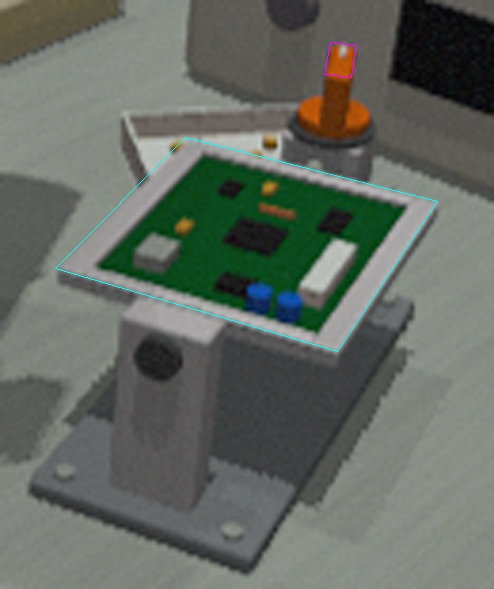

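View pics/top6.png

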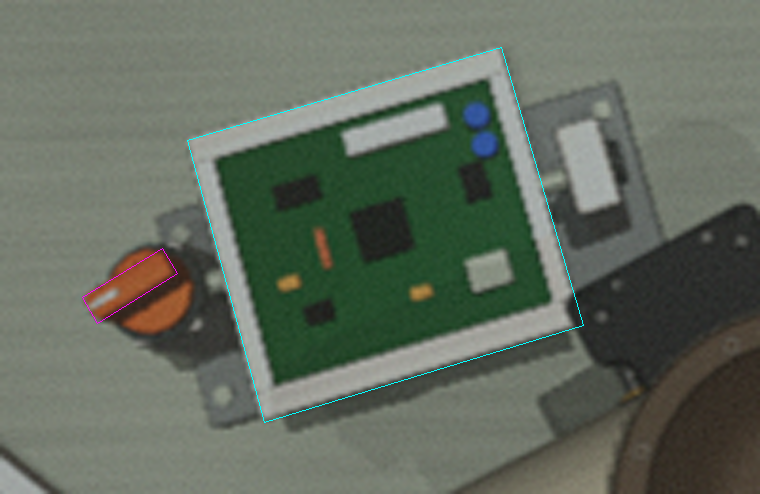

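View pics/scene6_full.png

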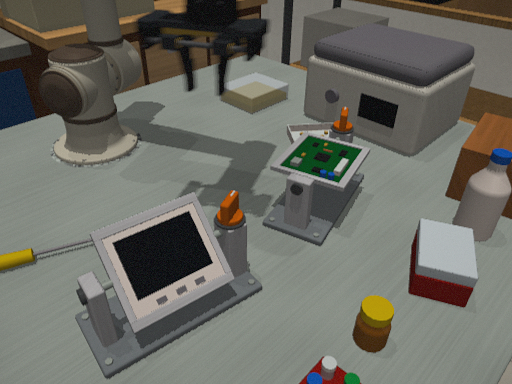

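The level outline matches the board in both views. The knob bar matches the outline drawn for 1.3 rad. The panel looks as it did at the start. I'll let the arm settle and hand in.

Emit:
carry_out(
  commands=[0,0,0,0,0,0,0,0,0,0,0,0],
)

```text
time_s: 14.12
tcp_pos: [0.4085, 0.0208, 0.2514]
ee_rot: [[0.455, -0.891, -0.002], [-0.891, -0.455, -0.003], [0.002, 0.003, -1.0]]
wrist_force: [0.2, -0.0, 0.0]
gripper_width: 0.516
```

```bash
python3 -c "
from station import *
import cv2,numpy as np
a=cv2.imread('pics/scene0.png')[180:384,60:265].astype(int);b=cv2.imread('pics/scene6_full.png')[180:384,60:265].astype(int)
print('panel diff mean',abs(a-b).mean())
print(finish_job())"
```

```text
panel diff mean 6.49583931133429
the job is handed in; nothing more can be done
None
```

The board is level with its component side up, its lock knob is turned clockwise to the stop, and I handed the job in at about 14 s of the 45 s allowed.

- **Levelling:** I pressed the raised robot-side rail down along its arc with closed fingers, to z = 104.9 mm. I then lowered the fingers over the far rail to 105.4 mm and felt no contact force, so the board is level to about 0.01 rad by touch.
- **Locking:** I gripped the orange bar (opening 13.7 mm, bar 14 mm) and turned it until the moment about the vertical rose from 0.08 to 0.70 N m. I then released it and backed the arm off.
- **Last checks:** The level outline fits the board in both camera views, and the knob matches the outline drawn for 1.3 rad. The panel looks the same as in the first picture, and I never went near it at low height. A crude pixel comparison there gave a mean difference of 6.5 out of 255. I put that down to camera noise and arm shadows but did not check it further.
- **Disagreement:** One rough corner fit from the scene camera read −0.04 rad of tilt before the far-rail check. It was within the 1–4 px error of my corner picks, and neither the touch test nor the later overlays confirmed it.

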